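# Pop the kennel ball and trap it

### The job

Press the wooden pedal of the toy kennel fully down with one finger so that the ball pops out of its seat, and with the other finger stop the ball on the two rails before it rolls off their end. Let the pedal do the work: do not push the ball out of its seat and do not lift it, and leave the other toys where they stand. Finish while holding: one finger keeping the pedal down, the ball lying still on the rails against the other finger.

Things in the scene. Friction and masses are not known exactly. Their poses are not given: they have to be found in the camera images.
- popper: Fixed toy on a brown wooden board, 90 mm (x) by 240 mm (y -165 to +75), 10 mm thick. Origin on the table under the ball's seat, z up, y points down the rails. All in one line along y at x = 0: pitched-roof kennel with swing door at y -160 to -85 (78 mm wide, 84 mm high), pedal at -49 to -19, ball seat at 0, rails +11 to +70.
- rails_start (a point): Between the rails' upper ends: y = +11 mm of the popper, 30 mm above the table. The rails are two 6 mm aluminium rods along y at x = -8 and +8 mm, 10 degrees downhill to +y, tops 33 mm above the table here. The ball sits in the gap before these ends. On the rails its centre is 46 mm high here and 36 mm at the lower end.
- rails_end (a point): Between the rails' lower, open ends: y = +70 mm of the popper, 20 mm above the table (tops 23 mm). A free ball rolls off here. Good place to stop it: the other finger's inner face at y = +28 to +50 mm, i.e. 52 to 70 mm from the pressing finger's; with both tips level and the pedal down, that tip hangs 6 to 11 mm above the rails, below the ball's middle.
- pedal_top (a point): Centre of the pedal's flat top, at y = -34 mm, x = 0 of the popper. The pedal is a light wooden block 34 mm (x) by 30 mm (y), level, its top 44 mm above the table at rest and 36 mm when fully down.
- pedal (a joint): Travel of the pedal in m: 0 up, 0.008 fully down against its stop. A spring takes 1 N to start and about 5 N at full travel, and raises it when released. Pressing it drives a tongue up under the ball (9 mm at full travel); at about 7 mm the ball comes over the rails' upper ends and rolls down them.
- ball: Solid dark rubber ball, diameter 30 mm, about 22 g, loose. Its origin lies on its surface and turns with it: use ball_center.
- ball_center (a point): Centre of the ball. In the seat it is 42 mm above the table; top of the ball 57 mm.
- bowl: Bystander: small grey plastic dog bowl, 56 mm across, 22 mm high, loose; origin under its centre.
- cat: Bystander: white ceramic sitting cat, 64 mm high, 36 mm wide, loose; origin under its centre.
- chair: Bystander: blue plastic garden chair, 42 mm wide, 76 mm high, loose; origin under its centre.
- trowel: Bystander: small trowel with wooden handle and aluminium blade, 99 mm long, 22 mm wide, 12 mm high, lying, loose; origin under its middle, its x axis points to the blade.
Not all that is in view belongs to the job. There is more than one size of the ball; the job needs the middle-sized.

How it is judged:
By the outcome, as a careful person would: the job done as asked, in the order asked, and still so for the second after the job is handed in, while the arm keeps its last pose, push and grip.
It also fails if it takes over 29 s, if anything falls off the work surface, if the arm or the gripper's body presses on something with over 40 N, if the wrist force passes 120 N, or if a joint passes its speed limit or range.

### The arm

A 6-joint arm with a two-finger parallel gripper is mounted at the origin on the work surface. World frame = base frame: x ahead of the robot, y to its left, z up, the work surface at z = 0. Lengths are in m, angles in rad, forces in N, time in s.
With the tool pointing down it reaches from about 0.375 to 0.975 m from the base axis. Payload 3.8 kg.
Tool frame: the origin (TCP) lies midway between the tips of the shut fingers; the grasp point (between the pads) lies 19 mm behind it; z points along the fingers, y is the line along which they close (so a half turn about z gives the same grasp; the last joint's range is limited). The gripper opens to 85 mm and grips with 20 to 120 N. Pads are 22 mm wide; open, the fingers measure 114 mm over their backs; the gripper's body (76 mm by 85 mm) begins 54 mm behind the grasp point. The pads swing forward as they close: fully open they stand 13 mm farther back than shut.
Start: joints at [-1.36, 0.264, 1.604, -0, 1.274, -0.037], TCP at [0.166, -0.654, 0.231] pointing down, gripper open.
Joint ranges: [-2.63, 2.63], [-0.94, 2.18], [0.31, 2.57], [-1.31, 4.45], [0, 2.66], [-2.55, 2.55]. Speed limits (rad/s): [2.57, 2.57, 3.14, 3.14, 3.14, 3.14].

### API

Orientations are given as a rotation vector (axis times angle).
In Python, from workcell import bot gives the robot as it stands.
- The arm moves only by the tool jog_arm, never from a script. Its argument "motion" is a list of rows, each a list of 5 numbers: the opening, from -1 (shut) to 1 (fully open), then the shift along the tool's x, y, z in mm, then the turn about the tool's z in degrees. In form: [[claw, x, y, z, twist], ...]. A call has 1 to 10 rows; each row shifts and turns the commanded pose from where the row before left it, along the tool's axes as they then stand; what a row does not reach is not made up. A row lasts 1/12 s, in which the tool goes at most 41.7 mm and 7.16 degrees, less where a joint would pass 70% of its speed; a pose out of reach is approached as far as the arm can. A call with a gripper value outside its range is refused whole. The fingers move at their own pace and stop on an object; "force" is the grip in N (left out, the last holds). Time passes only in rows, so rows that do not move let the fingers close. It gives the time, the measured TCP pose, the force, the opening and the grip force at its end, in the units of the state.
- bot.read_state(): the state, without advancing time (a new reading comes with each control period).
- bot.read_camera(name): name is "scene" or "top" or "wrist"; returns (picture, depth): 384x512x3 uint8, red, green, blue; 384x512 float32, m along the optical axis (not along the pixel's ray), 0 where there is no reading.
- bot.get_calibration(name): a dict with "vfov" (degrees; the focal length in pixels is half the picture's height over the tangent of half this angle, whatever the lens; pixels are square), "cx", "cy" (the principal point, pixels), "dist" ([k1, k2, p1, p2, k3] as OpenCV has them; the pictures are not rectified), "rvec" (rotation vector, rad) and "tvec" (3), from world to camera coordinates, as OpenCV has them; the wrist camera has in their place "tool_from_camera" (4x4, takes a point from camera to tool coordinates, whose origin is the TCP and whose axes are the flange's). Camera axes: x right, y down, z forward; pixel columns grow to the right and rows downward; lengths in m; the calibration is good to about 2 mm. A picture is of the moment at which its call begins: read the wrist's pose just before it. get_calibration takes no time and is no camera call.
- bot.finish_job(): hands the job in; it is judged then, once.
The state is a dict: "time": time; "q": joint angles; "joint_vel": joint speeds; "joint_torque": joint torques, N m; "tool_pos": TCP position; "tcp_rot": TCP orientation; "wrist_force": force on the tool from outside, world axes, zero at the start; "torque": the same for the moment, N m; "width": opening from 0.0 (shut) to 1.0 (fully open); "grip_force": force on a finger pad.
Only numpy, scipy, OpenCV 4.12 (cv2) and the standard library are available. Lean on these libraries where they do the work, as an engineer would, in place of code of your own. Each camera call takes 0.05 s, during which the arm holds its last target. There are 200 camera calls.

## Working session

There is one attempt and no reset: what is moved stays moved. The work goes in short steps, Python scripts to look and compute and a tool call to move; the robot and the scene stay as the last step left them, time stands still between calls to the robot, and variables do not carry over. Pictures are saved under pics/ and viewed, at most 10 in all, crops included, and the job is handed in when it is done.

Besides the shell and the picture viewer there is one more tool, called as a command line: name --pt "numbers of a row" for each row, then --argument value for the rest. jog_arm: Moves the arm, as the interface text tells. Its arguments: {"type":"object","properties":{"motion":{"type":"array"},"force":{"type":"number"}},"required":["motion"]}

```bash
mkdir -p pics; cat > h.py <<'E'
import numpy as np, cv2
from scipy.spatial.transform import Rotation as R
from workcell import bot
def K(c):
    f=192/np.tan(np.radians(c["vfov"]/2)); return np.array([[f,0,c["cx"]],[0,f,c["cy"]],[0,0,1]])
def pose(name,s=None):
    c=bot.get_calibration(name)
    if name=="wrist":
        s=s or bot.read_state(); T=np.eye(4);T[:3,:3]=R.from_rotvec(s["tcp_rot"]).as_matrix();T[:3,3]=s["tool_pos"]
        T=T@np.array(c["tool_from_camera"])
    else:
        r=R.from_rotvec(np.ravel(c["rvec"])).as_matrix();T=np.eye(4);T[:3,:3]=r.T;T[:3,3]=-r.T@np.ravel(c["tvec"])
    return c,T
def ray(name,uv,s=None):
    c,T=pose(name,s); p=cv2.undistortPoints(np.float64(uv).reshape(-1,1,2),K(c),np.array(c["dist"]))[:,0]
    d=np.c_[p,np.ones(len(p))]@T[:3,:3].T
    return T[:3,3],d
def onplane(name,uv,z,s=None):
    o,d=ray(name,uv,s); return o+d*((z-o[2])/d[:,2])[:,None]
def atdepth(name,uv,dep,s=None):
    o,d=ray(name,uv,s); return o+d*np.ravel(dep)[:,None]
E
python3 - <<'E'
from h import *
for n in("scene","top"):
    im,d=bot.read_camera(n); np.savez(n,im=im,d=d); cv2.imwrite(f"pics/{n}.png",im[:,:,::-1])
    c,T=pose(n); print(n,T[:3,3].round(3),T[:3,2].round(2),c["vfov"])
s=bot.read_state();print(s["time"],s["tool_pos"],s["tcp_rot"],s["width"])
print(R.from_rotvec(s["tcp_rot"]).as_matrix().round(3))
E
```

```text
scene [1.207 0.25  0.589] [-0.74 -0.3  -0.61] 43.9279840541355
top [0.51  0.008 0.85 ] [ 0.13  0.   -0.99] 56.84862835779972
0.1 [ 0.16541905 -0.65372391  0.2300436 ] [-3.11544074e+00 -3.88004531e-01  2.96384874e-04] 1.0015704661743727
[[ 0.969  0.245 -0.   ]
 [ 0.245 -0.969  0.002]
 [ 0.    -0.002 -1.   ]]
```

View pics/top.png

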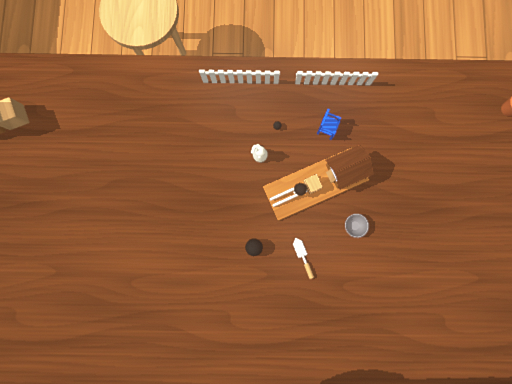

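View pics/scene.png

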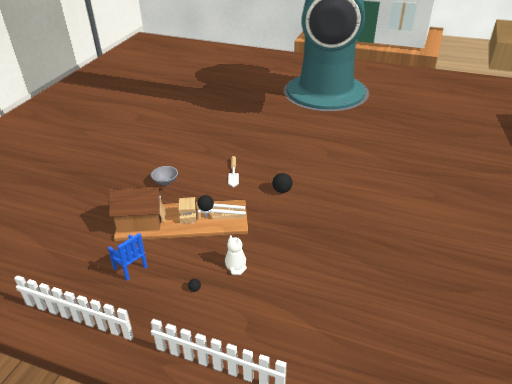

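Dark balls in the top view are the small one at (277,125), the large one at (254,247), and one in the popper seat at (300,189). The seated one is the middle size, so I choose it. The pedal is at (313,183), the rails run left-down to (272,203), and the kennel is at (350,165). Next is a close crop and measurements.

```bash
python3 - <<'E'
from h import *
z=np.load("top.npz");im=z["im"]
cr=im[140:230,250:385];cv2.imwrite("pics/crop.png",cv2.resize(cr,None,fx=5.5,fy=5.5,interpolation=cv2.INTER_CUBIC)[:,:,::-1])
hsv=cv2.cvtColor(im,cv2.COLOR_RGB2HSV)
roi=np.zeros(im.shape[:2],np.uint8);roi[175:215,262:325]=1
def comps(m,mn):
    n,l,st,c=cv2.connectedComponentsWithStats(m.astype(np.uint8));return [(c[i],st[i]) for i in range(1,n) if st[i,4]>mn]
print("dark")
for c,st in comps((im.max(2)<45),20):
    if st[1]<300: print(c.round(1),st, onplane("top",c,.042).round(4))
print("pedal")
for c,st in comps(roi*((hsv[:,:,2]>190)&(hsv[:,:,1]>80)&(hsv[:,:,1]<150)),20): print(c.round(1),st,onplane("top",c,.044).round(4))
print("rails")
for c,st in comps(roi*((hsv[:,:,2]>150)&(hsv[:,:,1]<70)),10): print(c.round(1),st,onplane("top",c,.028).round(4))
E
```

```text
dark
pedal
[313.1 182.9] [304 175  19  18 211] [[ 0.6209 -0.1072  0.044 ]]
rails
[283.6 196.6] [270 188  28  19 148] [[ 0.5899 -0.0407  0.028 ]]
```

View pics/crop.png

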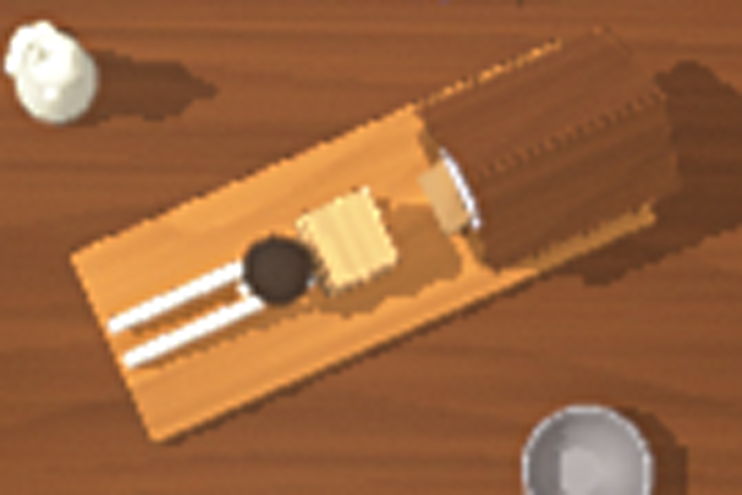

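The crop confirms the layout: middle ball at crop (278,270), pedal at (350,238), rails to its lower left, kennel at upper right. I'll move above it, aligning tool y with the rails and pre-setting the opening.

jog_arm --pt "0.5 28 -23 0 0" --pt "0.5 28 -23 0 0" --pt "0.5 28 -23 0 0" --pt "0.5 28 -23 0 0" --pt "0.5 28 -23 0 0" --pt "0.5 28 -23 0 0" --pt "0.5 28 -23 0 0" --pt "0.5 28 -23 0 0" --pt "0.5 28 -23 0 0" --pt "0.5 28 -23 0 0" --force 60

```text
time: 0.93
tool_pos: [0.381, -0.3609, 0.2309]
tcp_rot: [-3.117, -0.388, 0.0]
wrist_force: [0.4, -0.3, 0.3]
width: 0.748
grip_force: 0.0
```

jog_arm --pt "0.5 28 -23 0 0" --pt "0.5 28 -23 0 0" --pt "0.5 28 -23 0 0" --pt "0.5 28 -23 0 0" --pt "0.5 28 -23 0 0" --pt "0.5 28 -23 0 0" --pt "0.5 28 -23 0 0" --pt "0.5 28 -23 0 0" --pt "0.5 0 0 0 -5" --pt "0.5 0 0 0 -5"

```text
time: 1.77
tool_pos: [0.5534, -0.1271, 0.2306]
tcp_rot: [-3.068, -0.67, 0.001]
wrist_force: [0.0, -1.0, -0.6]
width: 0.748
grip_force: 0.0
```

jog_arm --pt "0.5 0 0 0 0" --pt "0.5 0 0 0 0" --pt "0.5 0 0 0 0"

```text
time: 2.02
tool_pos: [0.5522, -0.1296, 0.2309]
tcp_rot: [-3.072, -0.654, 0.001]
wrist_force: [-0.5, 0.1, 0.0]
width: 0.75
grip_force: 0.0
```

```bash
python3 - <<'E'
from h import *
s=bot.read_state();im,d=bot.read_camera("wrist");np.savez("w1",im=im,d=d,s=s,allow_pickle=True);cv2.imwrite("pics/w1.png",im[:,:,::-1])
print(s["time"],s["tool_pos"],s["width"],s["q"]);print(R.from_rotvec(s["tcp_rot"]).as_matrix().round(3)); print(np.array(bot.get_calibration("wrist")["tool_from_camera"]).round(3))
E
```

```text
2.0167 [ 0.55221505 -0.12957696  0.23090063] 0.7497147962224361 [-2.74403569e-01  6.16201559e-02  1.83811154e+00  1.88398683e-05
  1.24259334e+00  8.76652271e-01]
[[ 0.913  0.408 -0.001]
 [ 0.408 -0.913  0.   ]
 [-0.001 -0.    -1.   ]]
[[-0.002 -0.961 -0.276  0.069]
 [ 1.    -0.002 -0.     0.   ]
 [-0.    -0.276  0.961 -0.143]
 [ 0.     0.     0.     1.   ]]
```

View pics/w1.png

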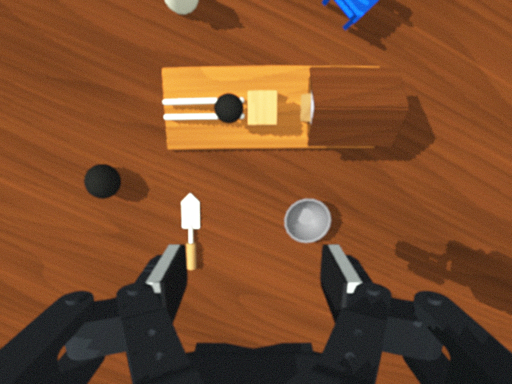

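Wrist view: popper nearly horizontal, ball at (229,108), pedal at (262,107), rails from (165,101) and (165,117), and the fingers frame the bottom. Next I measure in tool axes.

```bash
cat > m.py <<'E'
from h import *
def measure(im,s):
    hsv=cv2.cvtColor(im,cv2.COLOR_RGB2HSV)
    Rt=R.from_rotvec(s["tcp_rot"]).as_matrix();t=np.array(s["tool_pos"])
    def comps(m,mn):
        n,l,st,c=cv2.connectedComponentsWithStats(m.astype(np.uint8));return [(c[i],st[i],l==i) for i in range(1,n) if st[i,4]>mn]
    def out(k,c,st,z):
        p=onplane("wrist",c,z,s)[0]; print(k,c.round(1),st,"world",p.round(4),"tool mm",((p-t)@Rt*1000).round(1))
    H,S,V=hsv[:,:,0],hsv[:,:,1],hsv[:,:,2]
    for c,st,_ in comps(V<50,100):
        if st[1]+st[3]<260: out("dark",c,st,.042)
    for c,st,_ in comps((V>190)&(S>80)&(S<150),150): out("pedal",c,st,.044)
    for c,st,l in comps((V>150)&(S<60),60):
        ys,xs=np.nonzero(l);P=onplane("wrist",np.c_[xs,ys],.028,s);w=np.linalg.svd(P[:,:2]-P[:,:2].mean(0))[2][0] if len(xs)<3000 else 0
        out("light",c,st,.028);print("   dir in tool",(np.r_[w,0]@Rt).round(3))
E
python3 - <<'E'
from m import *
z=np.load("w1.npz",allow_pickle=True);measure(z["im"],z["s"].item())
E
```

```text
dark [229.3 108.4] [215  95  27  27 494] world [ 0.6066 -0.0791  0.042 ] tool mm [ 70.3 -23.8 188.9]
dark [103.7 180.8] [ 86 165  35  33 818] world [0.482  0.0175 0.042 ] tool mm [  -4.1 -162.9  189. ]
pedal [261.9 106.9] [ 247   90   31   35 1025] world [ 0.6212 -0.1087  0.044 ] tool mm [ 71.6   9.1 186.9]
pedal [305.3 106.9] [300  93  11  29 257] world [ 0.6391 -0.1486  0.044 ] tool mm [ 71.7  52.9 186.8]
pedal [189.9 256. ] [186 243   8  27 188] world [ 0.4381 -0.1009  0.044 ] tool mm [-92.4 -72.6 187. ]
light [181.3   5.1] [165   0  33  14 331] world [0.6803 0.0055 0.028 ] tool mm [172.1 -71.  202.8]
   dir in tool [-0.052  0.999 -0.   ]
light [189.1 100.9] [162  98  56   7 332] world [ 0.5964 -0.0364  0.028 ] tool mm [ 78.5 -67.  202.9]
   dir in tool [ 0.014  1.    -0.   ]
light [190.4 116.2] [163 113  55   7 330] world [ 0.5822 -0.0434  0.028 ] tool mm [ 62.6 -66.4 202.9]
   dir in tool [-0.006 -1.     0.   ]
light [190.1 214.8] [181 193  20  51 685] world [ 0.4787 -0.0826  0.028 ] tool mm [-47.9 -72.7 203. ]
   dir in tool [-0.998 -0.064  0.001]
light [310.7 221.7] [ 284  199   47   44 1148] world [ 0.5276 -0.2136  0.028 ] tool mm [-56.6  66.8 202.9]
   dir in tool [-0.978 -0.208  0.001]
light [161.4 267.3] [147 245  31  48 483] world [ 0.4007 -0.0741  0.028 ] tool mm [-115.6 -112.3  203. ]
   dir in tool [-0.879 -0.477  0.001]
light [345.7 268.2] [330 245  32  48 505] world [ 0.491  -0.2806  0.028 ] tool mm [-117.3  113.1  202.9]
   dir in tool [-0.89   0.456  0.   ]
```

jog_arm --pt "0.5 23 -11 0 0" --pt "0.5 23 -11 0 0" --pt "0.5 25 -10 0 0" --pt "0.5 0 0 30 0" --pt "0.5 0 0 30 0" --pt "0.5 0 0 30 0" --pt "0.5 0 0 25 0" --pt "0.5 0 0 25 0" --pt "0.5 0 0 15 0" --pt "0.5 0 0 0 0"

```text
time: 2.9
tool_pos: [0.6004, -0.0712, 0.0717]
tcp_rot: [-3.07, -0.654, 0.012]
wrist_force: [-1.0, 0.8, 0.1]
width: 0.751
grip_force: 0.0
```

```bash
python3 - <<'E'
from m import *
s=bot.read_state();im,d=bot.read_camera("wrist");cv2.imwrite("pics/w2.png",im[:,:,::-1])
print(s["time"],s["tool_pos"],s["wrist_force"],s["width"]);measure(im,s)
E
```

```text
2.9 [ 0.60042869 -0.07121124  0.07166188] [-1.03224191  0.79121304  0.05512669] 0.7505087619679005
dark [268.2 227.5] [ 244  203   50   50 1885] world [ 0.6066 -0.0782  0.042 ] tool mm [ 3.   9.  29.6]
pedal [325.1 220.6] [ 297  189   58   66 3014] world [ 0.6243 -0.1057  0.044 ] tool mm [ 7.9 41.4 27.4]
pedal [396.9 218.7] [ 380  192   36   58 1369] world [ 0.6423 -0.1437  0.044 ] tool mm [ 8.9 83.4 27.2]
light [178.3  22. ] [ 141    0   71   53 2826] world [0.6898 0.0127 0.028 ] tool mm [116.1 -40.   43. ]
   dir in tool [-0.239  0.971 -0.003]
light [203.3 206.1] [153 200 100  18 954] world [ 0.5983 -0.0385  0.028 ] tool mm [ 11.7 -30.5  43.7]
   dir in tool [-0.052  0.999 -0.004]
light [288.  206.9] [283 203  10  10  64] world [ 0.6192 -0.0864  0.028 ] tool mm [11.2 21.7 43.5]
   dir in tool [-0.708  0.706  0.002]
light [415.8 230.1] [409 202  15  58 420] world [ 0.6386 -0.1689  0.028 ] tool mm [ -4.7 104.9  43.2]
   dir in tool [-1.     0.01   0.007]
light [200.4 229.7] [156 223  89  15 809] world [ 0.5831 -0.0425  0.028 ] tool mm [ -3.9 -33.1  43.8]
   dir in tool [-0.067  0.998 -0.004]
light [154.8 285.5] [147 281  13  11  75] world [ 0.5323 -0.0287  0.028 ] tool mm [-44.6 -66.4  44.3]
   dir in tool [ 0.837 -0.547 -0.003]
light [351.9 285.8] [347 281  14  12 109] world [ 0.5864 -0.1503  0.028 ] tool mm [-44.8  66.7  43.7]
   dir in tool [-0.857 -0.515  0.008]
light [197.5 337.6] [186 324  28  29 447] world [ 0.5041 -0.0703  0.028 ] tool mm [-87.3 -39.9  44.5]
   dir in tool [-0.729 -0.685  0.008]
light [388.2 367.4] [378 353  23  30 478] world [ 0.5348 -0.2128  0.028 ] tool mm [-117.3  102.7   44. ]
   dir in tool [-0.988  0.155  0.006]
```

View pics/w2.png

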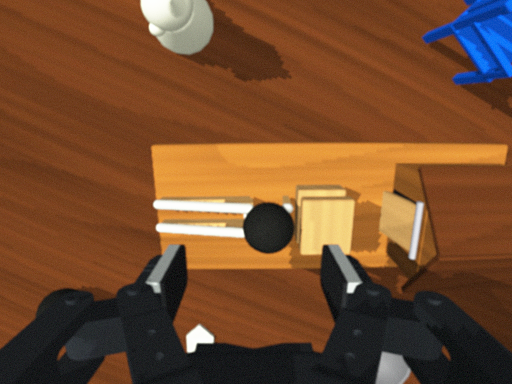

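Close view: ball at (268,228), pedal top at (327,226), rails left, fingers straddling at (165,285) and (340,285). I'll settle and check the residual offset.

jog_arm --pt "0.5 0 0 0 0" --pt "0.5 0 0 0 0" --pt "0.5 0 0 0 0"

```text
time: 3.2
tool_pos: [0.6059, -0.0715, 0.0785]
tcp_rot: [3.071, 0.657, 0.005]
wrist_force: [0.1, -0.4, -0.1]
width: 0.75
grip_force: 0.0
```

```bash
python3 - <<'E'
from m import *
s=bot.read_state();im,d=bot.read_camera("wrist")
print(s["time"],s["tool_pos"],s["tcp_rot"]);measure(im,s)
c,T=pose("wrist",s);Rt=R.from_rotvec(s["tcp_rot"]).as_matrix()
m=(d>0)&(d<.35)
for name,(u0,v0,u1,v1) in dict(pressfinger=(310,230,350,300),other=(150,230,195,300)).items():
    vv,uu=np.nonzero(m[v0:v1,u0:u1]);vv+=v0;uu+=u0
    P=(atdepth("wrist",np.c_[uu,vv],d[vv,uu],s)-s["tool_pos"])@Rt*1000
    k=(P[:,2]<8)&(P[:,0]<14); Q=P[k]; print(name,len(Q),"x,y,z min",Q.min(0).round(1),"max",Q.max(0).round(1))
E
```

```text
3.2 [ 0.60585873 -0.07153339  0.07846126] [3.07068313 0.65743477 0.00540967]
dark [262.9 231.3] [ 240  208   47   47 1709] world [ 0.6066 -0.078   0.042 ] tool mm [-2.1  6.2 36.5]
pedal [316.7 224.1] [ 291  194   54   63 2665] world [ 0.6245 -0.1051  0.044 ] tool mm [ 3.2 38.2 34.5]
pedal [386.4 221.9] [ 370  197   34   53 1181] world [ 0.6429 -0.1434  0.044 ] tool mm [ 4.3 80.7 34.6]
light [175.4  28.8] [ 140    0   70   64 3476] world [0.6926 0.0149 0.028 ] tool mm [114.4 -43.5  50.7]Traceback (most recent call last):
  File "<stdin>", line 3, in <module>
  File "m.py", line 15, in measure
    out("light",c,st,.028);print("   dir in tool",(np.r_[w,0]@Rt).round(3))
                                                   ~~~~~~~~~~^~~
ValueError: matmul: Input operand 1 has a mismatch in its core dimension 0, with gufunc signature (n?,k),(k,m?)->(n?,m?) (size 3 is different from 2)
```

jog_arm --pt "0.5 0 0 10 0" --pt "0.5 0 0 10 0" --pt "0.5 0 0 8 0" --pt "0.5 0 0 4 0" --pt "0.5 0 0 2 0" --pt "0.5 0 0 0 0" --pt "0.5 0 0 0 0" --pt "0.5 0 0 0 0" --pt "0.5 0 0 0 0"

```text
time: 4.0
tool_pos: [0.6047, -0.0712, 0.0428]
tcp_rot: [3.071, 0.658, 0.001]
wrist_force: [-0.3, 0.6, 0.9]
width: 0.751
grip_force: 0.0
```

jog_arm --pt "0.5 0 0 1 0" --pt "0.5 0 0 1 0" --pt "0.5 0 0 0 0" --pt "0.5 0 0 0 0"

```text
time: 4.33
tool_pos: [0.6042, -0.0711, 0.0403]
tcp_rot: [-3.072, -0.658, 0.0]
wrist_force: [0.2, -0.1, -0.1]
width: 0.747
grip_force: 0.0
```

jog_arm --pt "0.5 0 0 1 0" --pt "0.5 0 0 1 0" --pt "0.5 0 0 0 0" --pt "0.5 0 0 0 0"

```text
time: 4.67
tool_pos: [0.6042, -0.0711, 0.0382]
tcp_rot: [-3.072, -0.658, 0.0]
wrist_force: [0.2, -0.3, -0.2]
width: 0.753
grip_force: 0.0
```

```bash
python3 - <<'E'
from m import *
s=bot.read_state();im,d=bot.read_camera("wrist");cv2.imwrite("pics/w3.png",im[:,:,::-1]);print(s["time"],s["tool_pos"],s["wrist_force"],s["torque"])
E
```

```text
4.6667 [ 0.60419857 -0.07109717  0.03817975] [ 0.18115716 -0.3082996  -0.17496618] [ 0.02767855 -0.03456273  0.03717414]
```

View pics/w3.png

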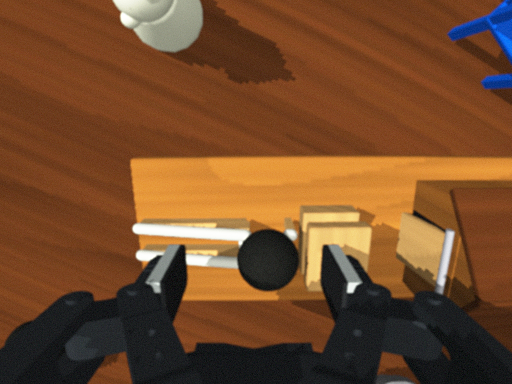

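Ball at (268,260); the right fingertip is over the pedal top (306–370, 222–290) and the left fingertip is over the rails near (170,270). Pressing gradually.

jog_arm --pt "0.5 0 0 1 0" --pt "0.5 0 0 1 0" --pt "0.5 0 0 1 0" --pt "0.5 0 0 0 0" --pt "0.5 0 0 0 0"

```text
time: 5.13
tool_pos: [0.6044, -0.0711, 0.0355]
tcp_rot: [3.072, 0.658, 0.0]
wrist_force: [-0.8, -0.1, 1.8]
width: 0.75
grip_force: 1.2
```

jog_arm --pt "0.5 0 0 1 0" --pt "0.5 0 0 1 0" --pt "0.5 0 0 0 0" --pt "0.5 0 0 0 0"

```text
time: 5.47
tool_pos: [0.6044, -0.0711, 0.0334]
tcp_rot: [3.072, 0.658, 0.0]
wrist_force: [-1.8, 0.2, 3.1]
width: 0.753
grip_force: 1.7
```

jog_arm --pt "0.5 0 0 1 0" --pt "0.5 0 0 1 0" --pt "0.5 0 0 0 0" --pt "0.5 0 0 0 0"

```text
time: 5.8
tool_pos: [0.6044, -0.0711, 0.0314]
tcp_rot: [3.072, 0.658, 0.0]
wrist_force: [-1.1, 0.2, 4.4]
width: 0.749
grip_force: 2.2
```

jog_arm --pt "0.5 0 0 1 0" --pt "0.5 0 0 1 0" --pt "0.5 0 0 0 0" --pt "0.5 0 0 0 0"

```text
time: 6.13
tool_pos: [0.6044, -0.0711, 0.0299]
tcp_rot: [3.072, 0.658, 0.0]
wrist_force: [-3.4, 0.3, 6.9]
width: 0.751
grip_force: 3.8
```

jog_arm --pt "0.5 0 0 1 0" --pt "0.5 0 0 0 0" --pt "0.5 0 0 0 0"

```text
time: 6.38
tool_pos: [0.6045, -0.0712, 0.0297]
tcp_rot: [3.072, 0.658, 0.0]
wrist_force: [-5.1, 1.4, 11.9]
width: 0.747
grip_force: 6.3
```

```bash
python3 - <<'E'
from m import *
s=bot.read_state();im,d=bot.read_camera("wrist");cv2.imwrite("pics/w4.png",im[:,:,::-1]);print(s["time"],s["tool_pos"],s["wrist_force"],s["torque"])
E
```

```text
6.3833 [ 0.60447233 -0.07115158  0.02973237] [-5.11205973  1.37331754 11.85607347] [-0.14827168  0.63810967 -0.10624338]
```

View pics/w4.png

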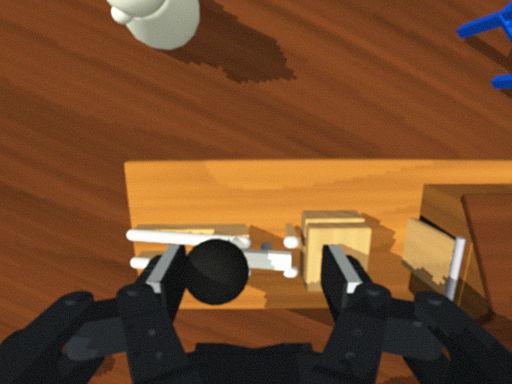

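The ball (217,271) has popped out and rests against the left finger on the rails; the pedal is at its stop (force rising steeply to 12 N). I'll check that it stays still.

jog_arm --pt "0.5 0 0 0 0" --pt "0.5 0 0 0 0" --pt "0.5 0 0 0 0" --pt "0.5 0 0 0 0" --pt "0.5 0 0 0 0" --pt "0.5 0 0 0 0" --pt "0.5 0 0 0 0" --pt "0.5 0 0 0 0"

```text
time: 7.1
tool_pos: [0.6045, -0.0712, 0.0297]
tcp_rot: [3.072, 0.658, 0.0]
wrist_force: [-5.2, 1.5, 12.3]
width: 0.75
grip_force: 6.2
```

```bash
python3 - <<'E'
from m import *
for i in range(3):
    s=bot.read_state();im,d=bot.read_camera("wrist")
    m=np.zeros(im.shape[:2],np.uint8);m[230:310,185:255]=im[230:310,185:255].max(2)<50
    n,l,st,c=cv2.connectedComponentsWithStats(m);i=1+st[1:,4].argmax()
    Rt=R.from_rotvec(s["tcp_rot"]).as_matrix();p=onplane("wrist",c[i],.0435,s)[0]
    print(s["time"],c[i].round(2),st[i],((p-s["tool_pos"])@Rt*1000).round(1),s["wrist_force"],s["tool_pos"])
cv2.imwrite("pics/w5.png",im[:,:,::-1])
im,_=bot.read_camera("scene");cv2.imwrite("pics/s2.png",cv2.resize(im[150:290,90:300],None,fx=3.5,fy=3.5,interpolation=cv2.INTER_CUBIC)[:,:,::-1])
E
```

```text
7.1 [215.31 271.47] [ 185  240   63   64 3246] [ -1.7 -17.  -13.8] [-5.24831294  1.53399098 12.34449337] [ 0.6044933  -0.0711669   0.02972245]
7.15 [215.34 271.45] [ 185  240   63   64 3245] [ -1.7 -17.  -13.8] [-5.36569432  0.43197875 11.88347917] [ 0.60447446 -0.0711791   0.02972001]
7.2 [215.36 271.45] [ 185  240   63   64 3245] [ -1.7 -17.  -13.8] [-4.67399612  0.88872441 12.91440028] [ 0.60443842 -0.07118594  0.02969968]
```

View pics/s2.png

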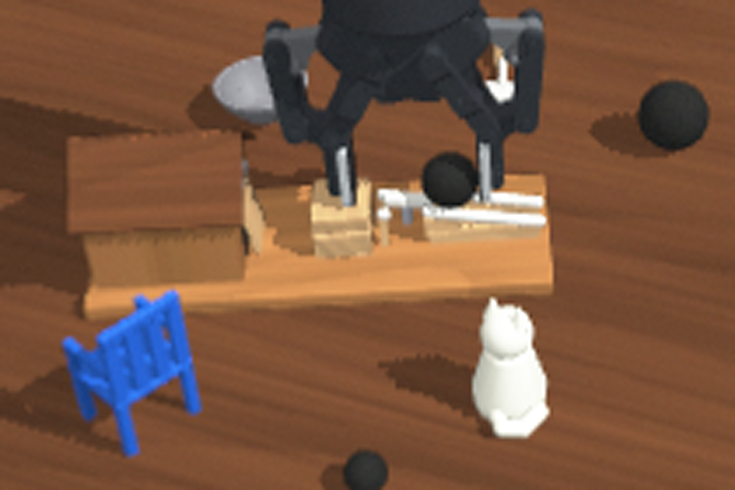

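The scene view shows the ball (450,180) still on the rails against the finger at (490,170). The other finger at (343,185) holds the pedal down, and the other toys have not moved. Handing in.

```bash
python3 -c "
from workcell import bot
print(bot.finish_job())"
```

```text
the job is handed in; nothing more can be done
None
```

The job is handed in at about 7 s: one finger holds the pedal fully down at about 12 N, and the middle-sized ball lies still on the rails against the other finger; no verdict came back on hand-in.

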